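# Thread the dip probe through the guide rings into the beaker and hold it there

## Robot

A 6-joint arm with a two-finger parallel gripper is mounted at the origin on a cart in front of the work surface, level with it; the furniture and walls round the work are solid. World frame = base frame: x ahead of the robot, y to its left, z up, the work surface at z = 0. Lengths are in m, angles in degrees, forces in N, time in s.
With the tool pointing down it reaches from about 0.25 to 0.725 m from the base axis. Payload 9.7 kg.
Tool frame: the origin (TCP) lies midway between the tips of the shut fingers; the grasp point (between the pads) lies 19 mm behind it (bot.pinch_z is the distance from the TCP to the grasp point, in m); z points along the fingers, y is the direction in which the jaws open and shut (so a half turn about z gives the same grasp; the last joint's range is limited). The gripper opens to 85 mm and grips with 20 to 120 N. Pads are 22 mm wide; open, the fingers measure 114 mm over their backs; the gripper's body (76 mm by 85 mm) begins 54 mm behind the grasp point. The pads swing forward as they close: fully open they stand 13 mm farther back than shut.
Start: joints at [64.859, 4.979, 10.078, 95.1, 0, 90], TCP at [0.234, 0.498, 0.231] pointing down, gripper open.
Joint ranges: [-179.16, 179.16], [-48.56, 103.87], [-65.8, 70.77], [-126.05, 130.52], [-82.76, 87.17], [-180, 180]. Speed limits (degrees/s): [127.2, 127.2, 147.25, 180, 180, 180].

## Interface

Orientations are given as [roll, pitch, yaw] about the fixed x, y, z axes, in that order (R = Rz(yaw) Ry(pitch) Rx(roll)).
In Python, from workcell import bot, imaging gives the robot as it stands.
- The arm moves only by the tool servo_tool, never from a script. Its argument "moves" is a list that holds one entry, the list of rows, each a list of 7 numbers: the turn, a rotation vector about the tool's x, y, z in rad, then the shift along the tool's x, y, z in cm, then the finger opening in cm, from 0 to 8.54. A call has 1 to 12 rows; each row shifts and turns the pose as measured when the row begins, along the tool's axes as they then stand; what a row does not reach is not made up. A row lasts 1/12 s, in which the tool goes at most 41.7 mm and 7.16 degrees, less where a joint would pass 70% of its speed; a pose out of reach is approached as far as the arm can. A call is refused whole if a number of a shift passes 4.17 or a number of a turn 0.125, either way. A call with a gripper value outside its range is refused whole. The fingers move at their own pace and stop on an object; "force" is the grip in N (left out, the last holds). Time passes only in rows, so rows that do not move let the fingers close. It gives the time, the measured TCP pose, the force and the opening at its end, in the units of the state.
- bot.get_obs(): the state, without advancing time (a new reading comes with each control period).
- imaging.camera(name): name is "side" or "top"; returns the picture (384x512x3 uint8, blue, green, red); there is no depth.
- imaging.calibration(name): a dict with "fx", "fy", "cx", "cy" (pixels), "D" ([k1, k2, p1, p2, k3] as OpenCV has them; the pictures are not rectified), "camera_from_world" (4x4, takes a point from world to camera coordinates). Camera axes: x right, y down, z forward; pixel columns grow to the right and rows downward; lengths in m; the calibration is good to about 2 mm. A picture is of the moment at which its call begins. calibration takes no time and is no camera call.
- bot.job_done(): hands the job in, once; it reports no verdict.
The state is a dict: "time": time; "q": joint angles; "qd": joint speeds; "joint_efforts": joint torques, N m; "ee_pos": TCP position; "tcp_rot": TCP orientation; "wrist_force": force on the tool from outside, world axes, zero at the start; "torque": the same for the moment, N m; "opening": finger opening in m.
Only numpy, scipy, OpenCV 4.12 (cv2) and the standard library are available. Lean on these libraries where they do the work, as an engineer would, in place of code of your own. Each camera call takes 0.05 s, during which the arm holds its last target.

## Task

Take the dip probe out of its holder by the black handle and lower it from above through the upper and then the lower guide ring on whichever side of the stand has the open beaker under it (a capped bottle stands under the other side). Finish while still holding the probe upright by its handle, spanning both rings, with its tip about half-way down inside the beaker, the handle clear of the upper ring; do not let go. Leave the beaker and the bottle where they stand.

Things in the scene. Friction and masses are not known exactly. Their poses are not given: they have to be found in the camera images.
- probe_handle (a point): centre of the probe's handle, where to grip it. Dip probe: black round handle (two thin orange bands) 20 mm in diameter and 45 mm long, on top of a straight steel shaft 10 mm in diameter and 140 mm long; 185 mm overall, about 0.08 kg. This point lies 162.5 mm above the tip; z axis runs along the probe from tip to handle. At the start it stands upright, loose, in its holder, handle centre about 0.169 m above the bench.
- probe_tip (a point): centre of the probe's flat lower end (7 mm across, tapering to the full 10 mm in 6 mm); z axis along the probe towards the handle.
- probe_holder: fixed parking holder: round grey foot 72 mm across with a white upright sleeve, 60 mm high in all; sleeve bore 11.6 mm, bore floor 6 mm above the bench. Origin at the centre of its underside. Lift the probe straight up at least 60 mm to clear it. A laboratory balance, 182 mm high, stands between the holder (to its right) and the guide stand (to its left): carry the probe with its tip above that.
- guide_stand: fixed probe-guide stand: grey base plate 120 x 200 x 8 mm (x from -55 to +65 mm), two aluminium uprights at the back (x = +52 mm, y = +-50 mm, up to 164 mm high), each carrying a blue upper and a white lower guide ring one straight below the other, ring axes at x = 0, y = +-50 mm. Nothing stands above the upper rings. Origin at the centre of the underside, x towards its back (uprights), y to its left, z up.
- left_upper_ring (a point): centre of the top mouth of the blue upper guide ring on the stand's left side (+y of the stand, i.e. on the left as seen from the robot). Mouth height z = 0.162 m; ring 34 mm outside, 14 mm hole, 12 mm thick, hole axis vertical. Axes are the stand's: x to its back, y to its left, z up.
- left_lower_ring (a point): centre of the top mouth of the white lower guide ring on the stand's left side (+y of the stand, i.e. on the left as seen from the robot). Mouth height z = 0.107 m; ring 34 mm outside, 13 mm hole, 12 mm thick, hole axis vertical. Axes are the stand's: x to its back, y to its left, z up.
- right_upper_ring (a point): centre of the top mouth of the blue upper guide ring on the stand's right side (-y of the stand, i.e. on the right as seen from the robot). Mouth height z = 0.162 m; ring 34 mm outside, 14 mm hole, 12 mm thick, hole axis vertical. Axes are the stand's: x to its back, y to its left, z up.
- right_lower_ring (a point): centre of the top mouth of the white lower guide ring on the stand's right side (-y of the stand, i.e. on the right as seen from the robot). Mouth height z = 0.107 m; ring 34 mm outside, 13 mm hole, 12 mm thick, hole axis vertical. Axes are the stand's: x to its back, y to its left, z up.
- beaker_center (a point): centre (half-way up) of the open, empty clear plastic beaker, 55 mm across, 71 mm high, loose on the stand's base plate under the rings of one side (within 4 mm of their axis); inside bottom at about z = 0.011 m, rim at z = 0.079 m.
- bottle_center (a point): centre (half-way up) of the small white bottle with a red cap, 34 mm across, 66 mm high, loose on the base plate under the rings of the other side.
Mind the look-alikes: they are no part of the job. Leave any red or yellow look-alike of the part that bears beaker_center alone.

How it is judged:
By the outcome, as a careful person would: the job done as asked, in the order asked, and still so for the second after the job is handed in, while the arm keeps its last pose, push and grip.
It also fails if it takes over 51 s, if anything falls off the work surface, if the arm or the gripper's body presses on something with over 40 N, if the wrist force passes 120 N, or if a joint passes its speed limit or range.

## Working session

There is one attempt and no reset: what is moved stays moved. The work goes in short steps, Python scripts to look and compute and a tool call to move; the robot and the scene stay as the last step left them, time stands still between calls to the robot, and variables do not carry over. Pictures are saved under pics/ and viewed, and the job is handed in when it is done.

Besides the shell and the picture viewer there is one more tool, called after "Call:" in YAML: its name, and indented under it one key for each argument. servo_tool: Moves the arm, as the interface text tells. Its arguments: {"type":"object","properties":{"moves":{"type":"array","items":{"type":"array","items":{"type":"array","items":{"type":"number"}}}},"force":{"type":"number"}},"required":["moves"]}

```bash
ls; mkdir -p pics; python3 - <<'E'
from workcell import bot, imaging
import cv2
for n in("side","top"):
    im=imaging.camera(n); cv2.imwrite(f"pics/{n}0.png",im)
    c=imaging.calibration(n); print(n,c)
print(bot.get_obs(), bot.pinch_z)
E
```

```text
pics
side {'fx': 485.2720075566965, 'fy': 485.2720075566965, 'cx': 242.16315210060122, 'cy': 192.54044685155034, 'D': array([-0.0790243,  0.       ,  0.       ,  0.       ,  0.       ]), 'camera_from_world': array([[ 0.93777736, -0.34705294, -0.01130849, -0.45005269],
       [-0.1940347 , -0.49674021, -0.84593126,  0.24203376],
       [ 0.28796555,  0.79548942, -0.53317204,  1.48533977],
       [ 0.        ,  0.        ,  0.        ,  1.        ]])}
top {'fx': 349.27745676155337, 'fy': 349.27745676155337, 'cx': 251.01705949314194, 'cy': 196.0797320605354, 'D': array([-0.0290394,  0.       ,  0.       ,  0.       ,  0.       ]), 'camera_from_world': array([[ 0.0128911 , -0.99989125,  0.00716334,  0.05323505],
       [-0.99656936, -0.01343333, -0.08166427,  0.50602352],
       [ 0.08175161, -0.00608602, -0.99663415,  1.52292818],
       [ 0.        ,  0.        ,  0.        ,  1.        ]])}
{'time': 0.1, 'q': array([6.48591678e+01, 5.00725928e+00, 1.00395337e+01, 9.50975916e+01,
       1.12566155e-05, 8.99989428e+01]), 'qd': array([-0.08750063, -0.09931926,  0.06761174,  0.03504583,  0.00812067,
       -0.02333781]), 'joint_efforts': array([-3.78389068e-04, -5.21562481e+01,  4.65654051e+01,  1.59463071e-02,
       -9.41582130e-06,  1.28407723e-05]), 'ee_pos': array([0.23358441, 0.49772576, 0.2306654 ]), 'tcp_rot': array([-1.79934683e+02, -1.24618602e-05,  1.54860225e+02]), 'wrist_force': array([ 0.35420955, -0.07014714,  0.45019339]), 'torque': array([-0.00295061, -0.01095567, -0.00857141]), 'opening': 0.08498466045328078} 0.0187
```

View pics/side0.png

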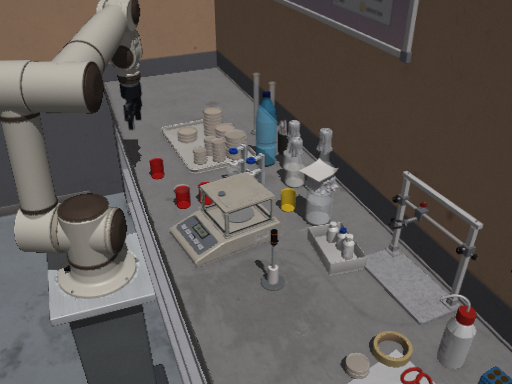

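View pics/top0.png

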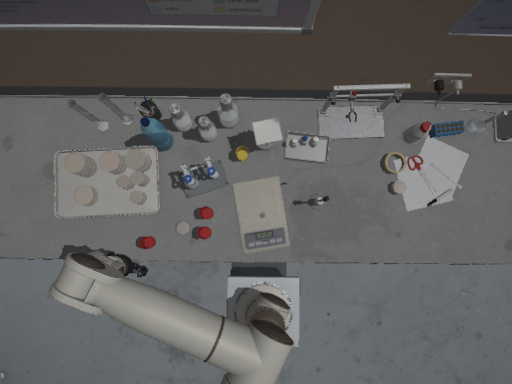

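The probe stands in its holder at side (273,260) and top (318,202). The guide stand is at side (245,170) and top (205,180), beyond the balance. I'll enlarge both.

```bash
python3 - <<'E'
import cv2
s=cv2.imread("pics/side0.png");t=cv2.imread("pics/top0.png")
def c(im,x0,y0,x1,y1,f,n): cv2.imwrite("pics/"+n,cv2.resize(im[y0:y1,x0:x1],None,fx=f,fy=f,interpolation=cv2.INTER_CUBIC))
c(s,195,130,295,220,7,"s_stand.png");c(t,165,140,245,215,8,"t_stand.png")
c(s,245,220,305,295,8,"s_probe.png");c(t,290,180,350,225,10,"t_probe.png")
E
```

```text
(no output)
```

View pics/s_stand.png

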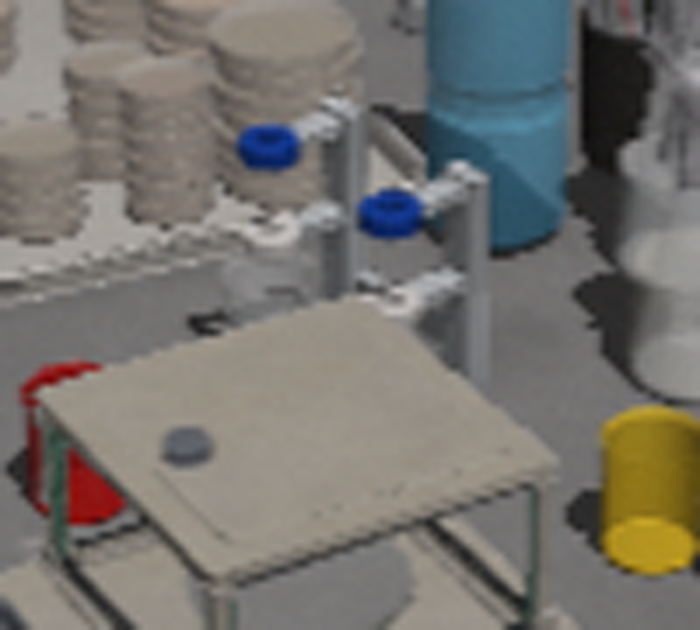

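View pics/t_stand.png

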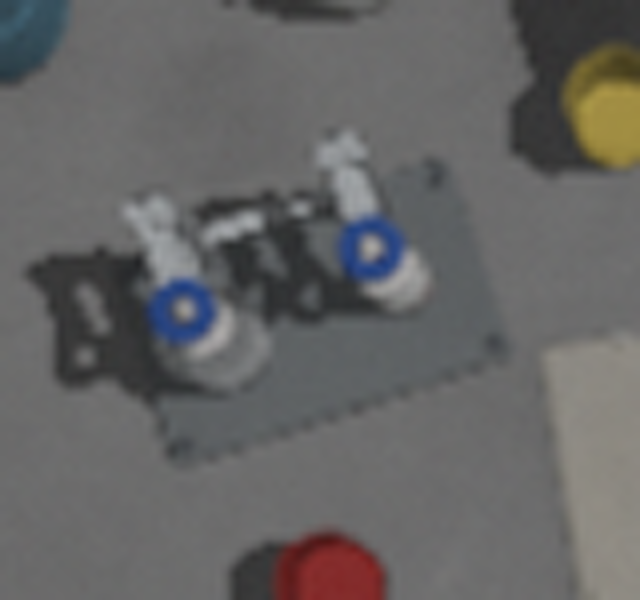

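View pics/s_probe.png

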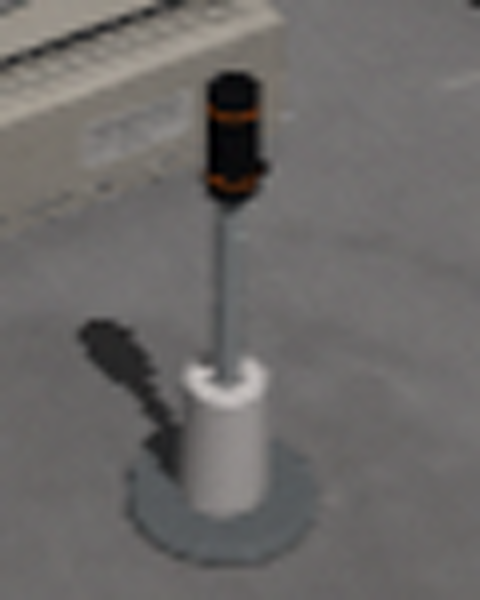

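View pics/t_probe.png

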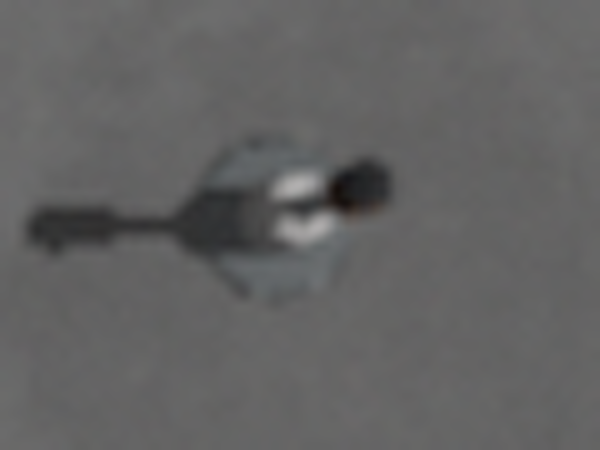

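The beaker is the wide clear cylinder under the left rings: top (190,183), side (233,171). The right rings have the narrow bottle under them. So the target is the left rings, with the blue one at top (187,178) and side (233,151). Now I'll measure.

```bash
cat > h.py <<'E'
import cv2, numpy as np
from workcell import bot, imaging
C={n:imaging.calibration(n) for n in("side","top")}
def ray(n,px):
    c=C[n];K=np.array([[c['fx'],0,c['cx']],[0,c['fy'],c['cy']],[0,0,1]])
    p=cv2.undistortPoints(np.array([[px]],float),K,np.array(c['D'])).ravel()
    T=c['camera_from_world'];R=T[:3,:3];o=-R.T@T[:3,3];d=R.T@np.array([p[0],p[1],1]);return o,d/np.linalg.norm(d)
def plane(n,px,z):
    o,d=ray(n,px);return o+d*(z-o[2])/d[2]
def tri(a,b):
    (o1,d1),(o2,d2)=ray("side",a),ray("top",b)
    s=np.linalg.lstsq(np.c_[d1,-d2],o2-o1,rcond=None)[0];p,q=o1+s[0]*d1,o2+s[1]*d2
    return (p+q)/2,np.linalg.norm(p-q)
def proj(n,P):
    c=C[n];K=np.array([[c['fx'],0,c['cx']],[0,c['fy'],c['cy']],[0,0,1]]);T=c['camera_from_world']
    return cv2.projectPoints(np.array([P],float),cv2.Rodrigues(T[:3,:3])[0],T[:3,3],K,np.array(c['D']))[0].ravel()
def blobs(m,x0,y0,x1,y1,amin=8):
    k=np.zeros(m.shape,np.uint8);k[y0:y1,x0:x1]=m[y0:y1,x0:x1]
    n,l,st,ce=cv2.connectedComponentsWithStats(k)
    return [(tuple(np.round(ce[i],2)),st[i].tolist()) for i in range(1,n) if st[i][4]>=amin]
E
python3 - <<'E'
from h import *
s=cv2.imread("pics/side0.png");t=cv2.imread("pics/top0.png")
def blue(im):
    h=cv2.cvtColor(im,cv2.COLOR_BGR2HSV);return cv2.inRange(h,(110,150,60),(130,255,255))
bs=blobs(blue(s),220,140,265,170);bt=blobs(blue(t),178,165,220,190)
print(bs,bt)
dk=lambda im:cv2.inRange(im,(0,0,0),(45,45,45))
ds=blobs(cv2.inRange(s,(0,0,0),(40,40,40))|cv2.inRange(s,(0,20,110),(60,110,255)),265,225,282,248);dt=blobs(cv2.inRange(t,(0,0,0),(60,60,60)),321,194,332,204);print(ds,dt)
o=[]
for i in bt:print("top@.162",plane("top",i[0],.162))
for i in bs:print("side@.159",plane("side",i[0],.158))
for a,b in zip(sorted(bs),sorted(bt)):print(tri(a[0],b[0]))
for i in dt:print(plane("top",i[0],.19))
for i in ds:print(plane("side",i[0],.172))
E
```

```text
[((np.float64(232.81), np.float64(150.62)), [229, 148, 8, 6, 42]), ((np.float64(250.33), np.float64(160.27)), [246, 157, 9, 7, 48])] [((np.float64(210.87), np.float64(170.61)), [208, 168, 7, 6, 23]), ((np.float64(186.92), np.float64(178.19)), [184, 175, 7, 7, 26])]
[((np.float64(273.65), np.float64(231.15)), [271, 229, 6, 5, 26]), ((np.float64(273.56), np.float64(239.13)), [271, 235, 7, 11, 54])] [((np.float64(325.45), np.float64(198.32)), [323, 196, 6, 5, 22])]
top@.162 [0.59460432 0.22409494 0.162     ]
top@.162 [0.56249188 0.31988421 0.162     ]
side@.159 [0.56093518 0.31451984 0.158     ]
side@.159 [0.59457625 0.21992141 0.158     ]
(array([0.56337493, 0.32130158, 0.15429947]), np.float64(0.00026512007378048))
(array([0.59601995, 0.22473472, 0.15523198]), np.float64(0.0007697612970479101))
[ 0.48647029 -0.23251361  0.19      ]
[ 0.49576589 -0.21783189  0.172     ]
[ 0.48099498 -0.25130958  0.172     ]
```

```bash
python3 - <<'E'
from h import *
s=cv2.imread("pics/side0.png");t=cv2.imread("pics/top0.png")
for y in range(226,249): print(y,s[y,266:284].mean(axis=1).astype(int))
print()
for y in range(193,206): print(y,t[y,312:335].mean(axis=1).astype(int))
for z in(.15,.169,.19):print(plane("top",(325.45,198.3),z))
for a in((273.4,236.5),(273.6,237)):
  print(tri(a,(325.4,198.3)),plane("side",a,.169))
E
```

```text
226 [157 156 149 141 126 117 115 116 112 109 112 111 113 109 110 116 113 116]
227 [144 131 118 115 116 115 112 109 107 112 111 112 112 110 108 114 115 114]
228 [115 116 113 114 114 112 110 107 110 111 111 111 112 110 109 113 115 113]
229 [114 115 114 112 111  96  48  17  20  27  72 111 112 115 117 115 114 114]
230 [113 111 110 112  91  32  15  13  13  11  16  65 111 113 115 115 117 114]
231 [113 124 126 112  88  13  15  15  14  14  15  64 109 112 113 116 118 116]
232 [118 119 128 113  89   9  15  16  17  15  13  63 109 110 113 113 116 115]
233 [111 123 125 111  92  31  10   9   8   9  21  69 109 110 111 113 114 114]
234 [117 124 124 113  90  25  41  39  35  46  48  74 111 115 127 125 113 111]
235 [130 135 129 113  90   3  15  19  21  16  11  61 107 108 115 112 114 112]
236 [138 132 118 111  88   4   7   7   8   9  11  64 108 109 110 112 112 111]
237 [123 113 113 112  89   8   9  12  11  13  12  62 106 105 110 110 112 111]
238 [116 113 109 107  84   8   7  13  11  12  11  60 104 105 108 112 111 112]
239 [105 111 114 108  86   7   6  10  12  12  10  60 102 106 110 111 112 112]
240 [108
[... 1639 characters left out ...]
106 103 103 103 102 100
  99  99 102 104 102]
203 [ 53  51  62  69  72 102 136 154 158 157 135 112 106 103 101 100 100 100
  99 101 100 100 100]
204 [ 51  51  54  63  69  71  84 111 123 111 105 108 102  98 100  98  98  99
 100 100 100 100 100]
205 [ 76  79  77  78  81  85  91  96 100 105 107 101  97  99 100  97 100 100
 100 101  99 101 101]
[ 0.48968945 -0.241334    0.15      ]
[ 0.4881979  -0.23714448  0.169     ]
[ 0.48654935 -0.23251397  0.19      ]
(array([ 0.48758945, -0.23673246,  0.16897356]), np.float64(0.0012773180033899313)) [ 0.48692533 -0.236675    0.169     ]
(array([ 0.48787581, -0.23713617,  0.16740525]), np.float64(0.0009343658924005329)) [ 0.48653734 -0.23896791  0.169     ]
```

Handle centre is about (0.4875, -0.2365, 0.169) and the left upper ring about (0.5625, 0.320). Things that could be mistaken for the beaker are the red cups at side (157,168), (183,197) and (205,192) and the yellow cup at (288,200). The clear beaker under the left rings is the right one. The handle is unique. I'll lift and turn the tool to yaw 0 first.

Call:
servo_tool:
  moves:
    - [[0, 0, 0.12, 0, 0, -0.6, 6], [0, 0, 0.12, 0, 0, -0.6, 6], [0, 0, 0.12, 0, 0, -0.6, 6], [0, 0, 0.12, 0, 0, -0.6, 6], [0, 0, 0.12, 0, 0, -0.6, 6], [0, 0, 0.12, 0, 0, -0.6, 6], [0, 0, 0.12, 0, 0, -0.6, 6], [0, 0, 0.12, 0, 0, -0.6, 6], [0, 0, 0.12, 0, 0, -0.6, 6], [0, 0, 0.12, 0, 0, -0.6, 6], [0, 0, 0.12, 0, 0, -0.6, 6], [0, 0, 0.12, 0, 0, -0.6, 6]]
  force: 40

```text
time: 1.1
ee_pos: [0.233, 0.4964, 0.299]
tcp_rot: [-179.9, 0.8, 69.2]
wrist_force: [0.1, 1.3, 0.2]
opening: 0.06
```

Call:
servo_tool:
  moves:
    - [[0, 0, 0.12, 0, 0, 0, 6], [0, 0, 0.12, 0, 0, 0, 6], [0, 0, 0.12, 0, 0, 0, 6], [0, 0, 0.12, 0, 0, 0, 6], [0, 0, 0.12, 0, 0, 0, 6], [0, 0, 0.12, 0, 0, 0, 6], [0, 0, 0.12, 0, 0, 0, 6], [0, 0, 0.12, 0, 0, 0, 6], [0, 0, 0.12, 0, 0, 0, 6], [0, 0, 0.12, 0, 0, 0, 6], [0, 0, 0, 0, 0, 0, 6]]

```text
time: 2.02
ee_pos: [0.4407, 0.2777, 0.295]
tcp_rot: [-168.6, 7.8, 26.1]
wrist_force: [-0.5, 1.2, -0.5]
opening: 0.06
```

```bash
python3 -c "
from workcell import bot
o=bot.get_obs();print(o['q'],o['tcp_rot'],o['ee_pos'])"
```

```text
[ 26.01030574  10.25137494  22.04470674 109.57433184  11.40257136
 179.94413379] [-168.58995095    7.76995164   26.06557673] [0.44071259 0.27774295 0.29499123]
```

```bash
cat >> h.py <<'E'
from scipy.spatial.transform import Rotation as Ro
def delta(P,yaw):
    o=bot.get_obs();R=Ro.from_euler('xyz',o['tcp_rot'],degrees=True);T=Ro.from_euler('xyz',[180,0,yaw],degrees=True)
    rv=(R.inv()*T).as_rotvec();sh=R.inv().apply(np.array(P)-o['ee_pos'])*100
    print("t",round(o['time'],2),"rot",rv.round(4),"shift cm",sh.round(3),"q",o['q'].round(1),"F",o['wrist_force'].round(1),"pos",o['ee_pos'].round(4),o['tcp_rot'].round(2),"op",round(o['opening'],4))
E
python3 -c "
from h import *
delta(bot.get_obs()['ee_pos'],40)
delta((.4875,-.2365,.30),40)"
```

```text
t 2.02 rot [-0.2143  0.1103 -0.2555] shift cm [0. 0. 0.] q [ 26.   10.3  22.  109.6  11.4 179.9] F [-0.5  1.2 -0.5] pos [0.4407 0.2777 0.295 ] [-168.59    7.77   26.07] op 0.06
t 2.02 rot [-0.2143  0.1103 -0.2555] shift cm [-18.292  47.69   -7.594] q [ 26.   10.3  22.  109.6  11.4 179.9] F [-0.5  1.2 -0.5] pos [0.4407 0.2777 0.295 ] [-168.59    7.77   26.07] op 0.06
```

Call:
servo_tool:
  moves:
    - [[-0.071, 0.037, -0.085, 0, 0, -0.5, 6], [-0.071, 0.037, -0.085, 0, 0, -0.5, 6], [-0.071, 0.037, -0.085, 0, 0, -0.5, 6], [0, 0, 0, 0, 0, 0, 6]]

```text
time: 2.35
ee_pos: [0.4464, 0.2725, 0.3068]
tcp_rot: [179.6, 0.1, 40.0]
wrist_force: [-1.0, -0.3, 0.2]
opening: 0.0602
```

```bash
python3 -c "
from h import *
delta((.4875,-.2365,.30),40)"
```

```text
t 2.35 rot [ 0.0064  0.0021 -0.0004] shift cm [-29.546  41.638   1.01 ] q [ 31.6   3.8  17.4 103.6  -0.4 171.6] F [-1.  -0.3  0.2] pos [0.4464 0.2725 0.3068] [1.7963e+02 1.2000e-01 3.9980e+01] op 0.0602
```

Call:
servo_tool:
  moves:
    - [[0, 0, 0, -2.2, 3.1, 0, 6], [0, 0, 0, -2.2, 3.1, 0, 6], [0, 0, 0, -2.2, 3.1, 0, 6], [0, 0, 0, -2.2, 3.1, 0, 6], [0, 0, 0, -2.2, 3.1, 0, 6], [0, 0, 0, -2.2, 3.1, 0, 6], [0, 0, 0, -2.2, 3.1, 0, 6], [0, 0, 0, -2.2, 3.1, 0, 6], [0, 0, 0, -2.2, 3.1, 0, 6], [0, 0, 0, -2.2, 3.1, 0, 6], [0, 0, 0, -2.2, 3.1, 0, 6], [0, 0, 0, -2.2, 3.1, 0, 6]]

```text
time: 3.35
ee_pos: [0.4779, -0.1913, 0.2988]
tcp_rot: [-178.6, 0.2, 39.5]
wrist_force: [1.1, 0.7, -0.1]
opening: 0.0597
```

```bash
python3 -c "
from h import *
delta((.4875,-.2365,.26),0)"
```

```text
t 3.35 rot [-0.0219  0.0114  0.6885] shift cm [-2.117  4.194  3.787] q [-22.1   3.6  16.2 103.9   0.5 118.5] F [ 1.1  0.7 -0.1] pos [ 0.4779 -0.1913  0.2988] [-178.63    0.18   39.45] op 0.0597
```

Rotate to yaw 0, then measure again.

Call:
servo_tool:
  moves:
    - [[-0.004, 0.002, 0.115, 0, 0, 0, 6], [-0.004, 0.002, 0.115, 0, 0, 0, 6], [-0.004, 0.002, 0.115, 0, 0, 0, 6], [-0.004, 0.002, 0.115, 0, 0, 0, 6], [-0.004, 0.002, 0.115, 0, 0, 0, 6], [-0.004, 0.002, 0.115, 0, 0, 0, 6], [0, 0, 0, 0, 0, 0, 6]]

```text
time: 3.93
ee_pos: [0.477, -0.1997, 0.2912]
tcp_rot: [-179.1, 0.7, -3.3]
wrist_force: [0.0, 1.4, -0.1]
opening: 0.06
```

```bash
python3 -c "
from h import *
delta((.4875,-.2365,.22),0)"
```

```text
t 3.93 rot [-0.0158  0.0112 -0.0572] shift cm [1.338 3.728 7.051] q [-23.    3.2  15.  102.7   0.6 160.2] F [ 0.   1.4 -0.1] pos [ 0.477  -0.1997  0.2912] [-179.11    0.67   -3.27] op 0.06
```

Call:
servo_tool:
  moves:
    - [[-0.016, 0.011, -0.057, 0.67, 1.85, 1.5, 6], [0, 0, 0, 0.67, 1.85, 1.5, 6], [0, 0, 0, 0, 0, 1.0, 6], [0, 0, 0, 0, 0, 1.0, 6], [0, 0, 0, 0, 0, 1.0, 6], [0, 0, 0, 0, 0, 0, 6], [0, 0, 0, 0, 0, 0, 6]]

```text
time: 4.52
ee_pos: [0.4897, -0.2364, 0.2256]
tcp_rot: [-179.4, 0.2, 1.0]
wrist_force: [-0.2, -0.7, 1.2]
opening: 0.0602
```

```bash
python3 -c "
from h import *
delta((.4875,-.2365,.22),0)
for n in('side','top'):
  im=imaging.camera(n);cv2.imwrite('pics/%s1.png'%n,im)
s=cv2.imread('pics/side1.png')[180:280,220:330];t=cv2.imread('pics/top1.png')[160:240,280:370]
cv2.imwrite('pics/c1.png',np.hstack([cv2.resize(s,(390,355),interpolation=2),cv2.resize(t,(400,355),interpolation=2)]))"
```

```text
t 4.52 rot [-0.0098  0.0033  0.0167] shift cm [-0.215  0.016  0.556] q [-26.    4.4   8.8  94.8   0.4 153.1] F [-0.2 -0.7  1.2] pos [ 0.4897 -0.2364  0.2256] [-179.43    0.19    0.96] op 0.0602
```

View pics/c1.png

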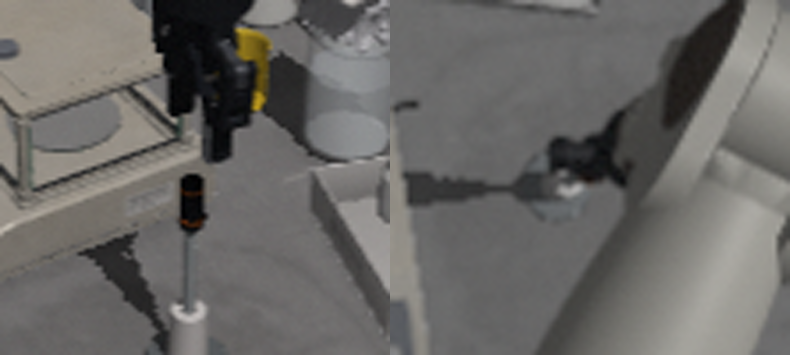

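The gripper straddles the handle at side crop (190,190). Now I descend to TCP z of about 0.152.

Call:
servo_tool:
  moves:
    - [[-0.01, 0.003, 0.016, -0.21, 0, 1.0, 6], [0, 0, 0, 0, 0, 1.0, 6], [0, 0, 0, 0, 0, 1.0, 6], [0, 0, 0, 0, 0, 1.0, 6], [0, 0, 0, 0, 0, 1.0, 6], [0, 0, 0, 0, 0, 1.0, 6], [0, 0, 0, 0, 0, 1.0, 6], [0, 0, 0, 0, 0, 0, 6], [0, 0, 0, 0, 0, 0, 6]]

```text
time: 5.37
ee_pos: [0.4888, -0.2357, 0.1525]
tcp_rot: [179.9, -0.2, 0.2]
wrist_force: [-0.2, -0.7, 0.9]
opening: 0.0601
```

```bash
python3 -c "
from h import *
delta((.4875,-.2365,.153),0)
for n in('side','top'):
  im=imaging.camera(n);cv2.imwrite('pics/%s2.png'%n,im)
s=cv2.imread('pics/side2.png')[180:280,220:330];t=cv2.imread('pics/top2.png')[160:240,280:370]
cv2.imwrite('pics/c2.png',np.hstack([cv2.resize(s,(390,355),interpolation=2),cv2.resize(t,(400,355),interpolation=2)]))"
```

```text
t 5.37 rot [ 0.0013 -0.0038  0.0038] shift cm [-0.131  0.076 -0.048] q [-25.8   2.9  -0.9  86.    0.  154. ] F [-0.2 -0.7  0.9] pos [ 0.4888 -0.2357  0.1525] [179.93  -0.22   0.22] op 0.0601
```

View pics/c2.png

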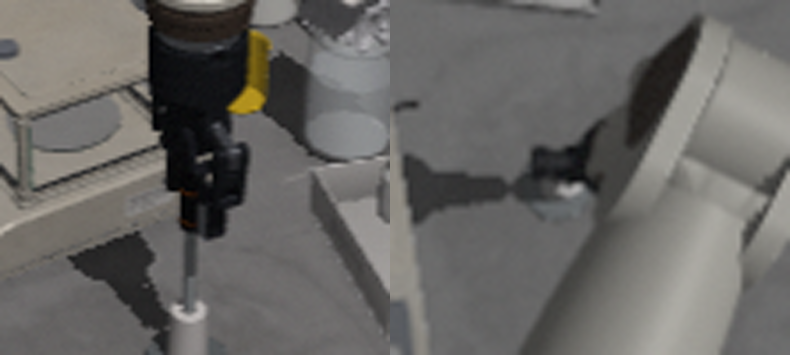

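Call:
servo_tool:
  moves:
    - [[0, 0, 0, -0.12, 0.07, 0, 4], [0, 0, 0, 0, 0, 0, 3], [0, 0, 0, 0, 0, 0, 2.4], [0, 0, 0, 0, 0, 0, 1.8], [0, 0, 0, 0, 0, 0, 1], [0, 0, 0, 0, 0, 0, 0.5], [0, 0, 0, 0, 0, 0, 0.5], [0, 0, 0, 0, 0, 0, 0.5], [0, 0, 0, 0, 0, 0, 0.5]]
  force: 60

```text
time: 6.22
ee_pos: [0.4885, -0.2371, 0.1551]
tcp_rot: [179.8, -0.4, 0.2]
wrist_force: [-0.1, -0.3, -1.0]
opening: 0.0182
```

```bash
python3 -c "
from h import *
delta((.4875,-.2365,.153),0)"
```

```text
t 6.22 rot [ 0.0028 -0.0069  0.0037] shift cm [-0.1   -0.06   0.209] q [-25.9   2.7  -0.8  86.1   0.  153.9] F [-0.1 -0.3 -1. ] pos [ 0.4885 -0.2371  0.1551] [179.84  -0.4    0.21] op 0.0182
```

Call:
servo_tool:
  moves:
    - [[0, 0, 0, 0, 0, -1.0, 0.5], [0, 0, 0, 0, 0, -1.2, 0.5], [0, 0, 0, 0, 0, -1.5, 0.5], [0, 0, 0, 0, 0, -1.8, 0.5], [0, 0, 0, 0, 0, -1.8, 0.5], [0, 0, 0, 0, 0, -1.8, 0.5], [0, 0, 0, 0, 0, -2.2, 0.5], [0, 0, 0, 0, 0, -2.2, 0.5], [0, 0, 0, 0, 0, -2.2, 0.5], [0, 0, 0, 0, 0, -2.2, 0.5], [0, 0, 0, 0, 0, -2.2, 0.5], [0, 0, 0, 0, 0, -1.5, 0.5]]

```text
time: 7.22
ee_pos: [0.4841, -0.235, 0.3902]
tcp_rot: [179.8, -0.6, 0.2]
wrist_force: [0.2, 0.9, -1.2]
opening: 0.0187
```

```bash
python3 -c "
from h import *
delta((.5625,.320,.37),40)
for n in('side','top'):
  im=imaging.camera(n);cv2.imwrite('pics/%s3.png'%n,im)
s=cv2.imread('pics/side3.png')[130:280,220:330]
cv2.imwrite('pics/c3.png',cv2.resize(s,None,fx=4,fy=4,interpolation=2))"
```

```text
t 7.22 rot [ 0.0077 -0.0082 -0.6943] shift cm [  8.036 -55.479   1.861] q [-25.9  10.3  34.6 113.6   0.  153.9] F [ 0.2  0.9 -1.2] pos [ 0.4841 -0.235   0.3902] [179.75  -0.58   0.22] op 0.0187
```

View pics/c3.png

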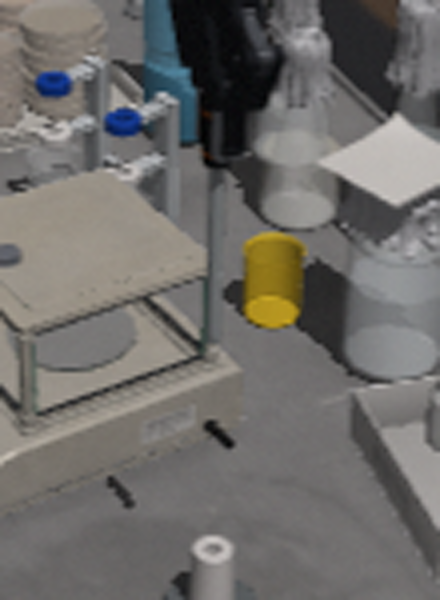

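The probe is out of the holder and hangs upright, tip at side crop (213,340). Turn about the vertical next, then carry.

Call:
servo_tool:
  moves:
    - [[0.001, -0.001, -0.115, 0, 0, 0, 0.5], [0.001, -0.001, -0.115, 0, 0, 0, 0.5], [0.001, -0.001, -0.115, 0, 0, 0, 0.5], [0.001, -0.001, -0.115, 0, 0, 0, 0.5], [0.001, -0.001, -0.115, 0, 0, 0, 0.5], [0.001, -0.001, -0.115, 0, 0, 0, 0.5], [0, 0, 0, 0, 0, 0, 0.5]]

```text
time: 7.9
ee_pos: [0.484, -0.235, 0.3913]
tcp_rot: [179.7, -0.1, 41.6]
wrist_force: [-0.8, 0.1, -0.9]
opening: 0.0185
```

```bash
python3 -c "
from h import *
delta((.5625,.320,.38),40)"
```

```text
t 7.9 rot [ 0.005  -0.0025  0.0278] shift cm [ 42.706 -36.304   1.053] q [-25.9  10.8  35.3 114.2   0.  112.5] F [-0.8  0.1 -0.9] pos [ 0.484  -0.235   0.3913] [ 1.7971e+02 -1.4000e-01  4.1590e+01] op 0.0185
```

Call:
servo_tool:
  moves:
    - [[0.005, 0, 0, 1.2, -1.0, 0, 0.5], [0, 0, 0, 2.4, -2.04, 0, 0.5], [0, 0, 0, 2.6, -2.2, 0, 0.5], [0, 0, 0, 2.6, -2.2, 0, 0.5], [0, 0, 0, 2.6, -2.2, 0, 0.5], [0, 0, 0, 2.6, -2.2, 0, 0.5], [0, 0, 0, 2.6, -2.2, 0, 0.5], [0, 0, 0, 2.6, -2.2, 0, 0.5], [0, 0, 0, 2.6, -2.2, 0, 0.5], [0, 0, 0, 2.6, -2.2, 0, 0.5], [0, 0, 0, 2.6, -2.2, 0, 0.5], [0, 0, 0, 1.2, -1.0, 0, 0.5]]

```text
time: 8.9
ee_pos: [0.5455, 0.1415, 0.3882]
tcp_rot: [-179.8, 0.0, 38.1]
wrist_force: [-0.7, -0.4, -0.8]
opening: 0.0186
```

```bash
python3 -c "
from h import *
delta((.5625,.320,.38),40)"
```

```text
t 8.9 rot [-0.0032  0.0008 -0.0333] shift cm [ 12.352 -12.992   0.848] q [1.450e+01 1.510e+01 4.010e+01 1.151e+02 1.000e-01 1.564e+02] F [-0.7 -0.4 -0.8] pos [0.5455 0.1415 0.3882] [-1.7982e+02  5.0000e-02  3.8090e+01] op 0.0186
```

Call:
servo_tool:
  moves:
    - [[-0.003, 0, -0.033, 1.5, -1.6, 0, 0.5], [0, 0, 0, 2.3, -2.3, 0, 0.5], [0, 0, 0, 2.3, -2.4, 0, 0.5], [0, 0, 0, 2.3, -2.4, 0, 0.5], [0, 0, 0, 2, -2.2, 0, 0.5], [0, 0, 0, 1.0, -1.0, 0, 0.5], [0, 0, 0, 0, 0, 0, 0.5], [0, 0, 0, 0, 0, 0, 0.5]]

```text
time: 9.57
ee_pos: [0.5572, 0.319, 0.3836]
tcp_rot: [-179.9, 0.3, 38.4]
wrist_force: [-0.4, -0.4, -0.9]
opening: 0.0184
```

```bash
python3 -c "
from h import *
delta((.5625,.320,.335),40)
for n in('side','top'):
  im=imaging.camera(n);cv2.imwrite('pics/%s4.png'%n,im)
s=cv2.imread('pics/side4.png')[90:220,180:300];t=cv2.imread('pics/top4.png')[140:230,140:240]
cv2.imwrite('pics/c4.png',np.hstack([cv2.resize(s,(400,433),interpolation=2),cv2.resize(t,(400,433),interpolation=2)]))"
```

```text
t 9.57 rot [-0.0013  0.0058 -0.0277] shift cm [0.503 0.256 4.856] q [ 29.8  30.6  60.7 120.4   0.  171.4] F [-0.4 -0.4 -0.9] pos [0.5572 0.319  0.3836] [-179.93    0.33   38.41] op 0.0184
```

View pics/c4.png

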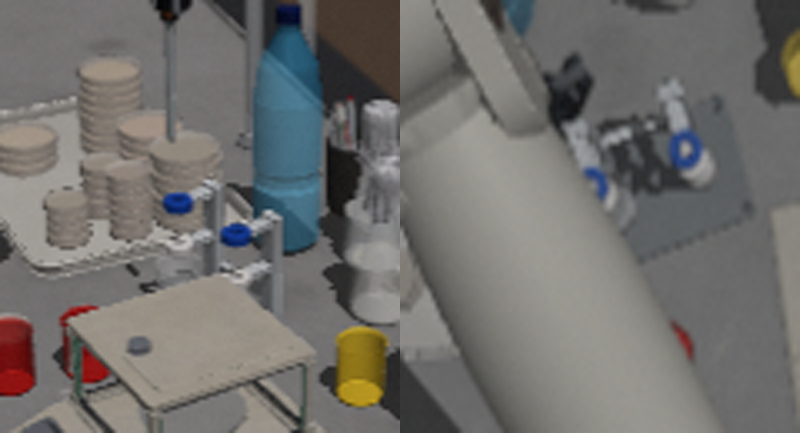

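Call:
servo_tool:
  moves:
    - [[-0.001, 0.006, -0.027, 0.5, 0.25, 1.2, 0.5], [0, 0, 0, 0, 0, 1.3, 0.5], [0, 0, 0, 0, 0, 1.3, 0.5], [0, 0, 0, 0, 0, 1.0, 0.5], [0, 0, 0, 0, 0, 0, 0.5], [0, 0, 0, 0, 0, 0, 0.5]]

```text
time: 10.17
ee_pos: [0.563, 0.3108, 0.3378]
tcp_rot: [179.9, -0.3, 39.2]
wrist_force: [-0.7, -0.0, -0.8]
opening: 0.0184
```

```bash
cat > look.py <<'E'
import sys
from h import *
k=sys.argv[1]
delta((.5625,.320,float(sys.argv[2])),40)
for n in('side','top'): cv2.imwrite(f'pics/{n}{k}.png',imaging.camera(n))
s=cv2.imread(f'pics/side{k}.png');t=cv2.imread(f'pics/top{k}.png')
cv2.imwrite(f'pics/c{k}.png',np.hstack([cv2.resize(s[90:180,205:265],(400,600),interpolation=2),cv2.resize(t[150:210,160:200],(400,600),interpolation=2)]))
o=bot.get_obs();R=Ro.from_euler('xyz',o['tcp_rot'],degrees=True)
for L in(.0445,.1,.1485-.006,.1485):print(L,(o['ee_pos']+R.apply([0,0,L])).round(4),'side px',proj('side',o['ee_pos']+R.apply([0,0,L])).round(2))
E
python3 look.py 5 .33
```

```text
t 10.17 rot [ 0.0017 -0.0051 -0.0141] shift cm [ 0.536 -0.748  0.782] q [ 28.9  24.1  45.5 111.2  -0.  169.7] F [-0.7 -0.  -0.8] pos [0.563  0.3108 0.3378] [179.9   -0.3   39.19] op 0.0184
0.0445 [0.5636 0.3114 0.2937] side px [232.99 117.21]
0.1 [0.5639 0.3115 0.2382] side px [233.38 131.26]
0.1425 [0.5641 0.3116 0.1957] side px [233.67 141.72]
0.1485 [0.5642 0.3116 0.1897] side px [233.71 143.18]
```

View pics/c5.png

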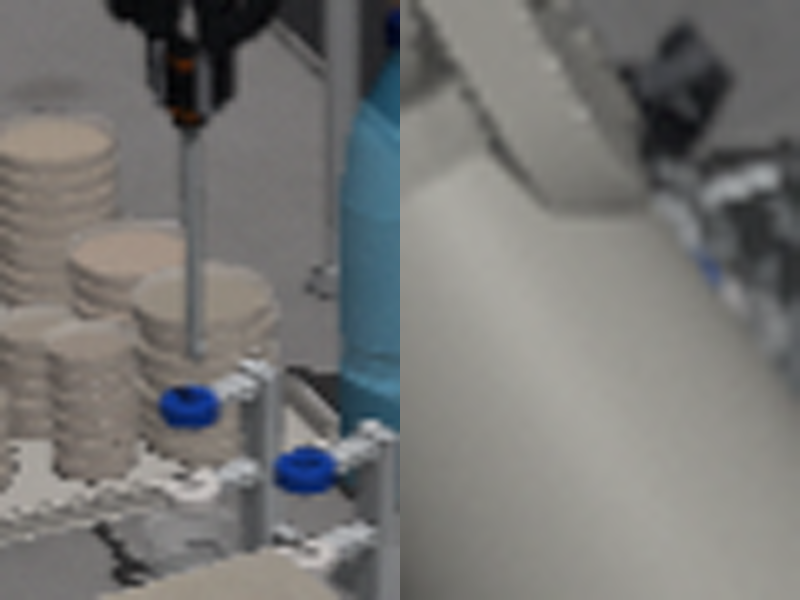

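```bash
python3 -c "
from h import *
s=cv2.imread('pics/side5.png')
for y in range(118,156): print(y,s[y,223:242].mean(axis=1).astype(int))
print(proj('side',(.5625,.320,.162)),proj('side',(.5625,.32,.156)))
h=cv2.cvtColor(s,40);print(blobs(cv2.inRange(h,(110,150,60),(130,255,255)),220,140,265,170))
"
```

```text
118 [115 116 113 113 115 115 115 115 108  88 100 103 102 117 118 116 116 115
 114]
119 [113 114 114 114 114 115 117 118 107  86 101 105 101 113 117 115 116 115
 113]
120 [112 113 113 115 115 115 117 117 111  96  99 105 101 114 116 116 117 117
 114]
121 [107 114 114 115 116 116 115 114 109  97 101 106 104 115 113 114 115 114
 114]
122 [112 123 113 114 115 115 114 114 108  94 100 106 103 112 113 113 113 113
 114]
123 [131 133 138 138 137 140 144 144 135  95  97 107 105 115 114 114 113 114
 113]
124 [137 139 137 139 138 134 132 131 129 114 100 107 106 115 114 114 115 112
 115]
125 [146 146 146 145 145 146 143 137 130 118  98 106 105 115 115 115 114 112
 113]
126 [147 146 147 148 146 146 148 146 144 132  98 109 107 115 114 116 116 115
 113]
127 [146 147 147 146 146 147 147 146 146 130  99 107 109 115 116 116 115 116
 116]
128 [148 147 146 147 147 147 147 147 146 130  95 107 106 115 117 116 117 115
 116]
129 [149 149 147 148 147 147 148 145 144 126  94 111 121 137 136 128 121 122
 117]
130 [148 146 149 149 147 144 147 152 152 133  94 110 128 148 146 145 142 142
 140]
131 [133 132 129 137 
[... 1540 characters left out ...]
8 120 125
 130]
150 [118 117 108  87  85  86  70  73  68  57  54  63  73  74  86 109 119 108
  70]
151 [119 114 111 102  93  76  48  56  66  73  74  73  68  55  72 105 121 109
  75]
152 [117 115 105  89 105  98  59  40  46  49  52  52  54  50  70 109 122 108
  75]
153 [117 111 106  97  84  96  90  50  48  48  51  50  51  63  93 123 131 114
  84]
154 [120 119 107 102 102  93  97  97  83  87  82  77 100 117 122 122 123 108
  81]
155 [125 122 104  80  99 102 104 109 108 113 113 116 118 121 124 123 118 115
 103]
[232.69611067 148.97174436] [232.73046417 150.40001435]
[((np.float64(232.9), np.float64(150.79)), [229, 148, 8, 6, 39]), ((np.float64(250.43), np.float64(160.3)), [247, 157, 8, 7, 47])]
```

```bash
python3 -c "
from h import *
a=np.linspace(0,2*np.pi,90)
def ext(x,y,z):
  P=np.array([proj('side',(x+.017*np.cos(t),y+.017*np.sin(t),zz)) for t in a for zz in(z,z-.012)])
  h=np.array([proj('side',(x+.007*np.cos(t),y+.007*np.sin(t),z)) for t in a])
  return P.min(0).round(2),P.max(0).round(2),h.min(0).round(2),h.max(0).round(2)
print(ext(.5625,.32,.162));print(ext(.5946,.2241,.162))
o,d=ray('side',(232.8,150));print(d, [ (proj('side',(.5625+i,.32+j,.162))-proj('side',(.5625,.32,.162))).round(2) for i,j in((.01,0),(0,.01))])
o,d=ray('top',(187,178));print(d)
s=cv2.imread('pics/side5.png')
for y in range(145,157): print(y,[tuple(int(v) for v in p) for p in s[y,227:239]])
"
```

```text
(array([228.16, 146.91]), array([237.29, 153.93]), array([230.83, 148.12]), array([234.57, 149.83]))
(array([245.2 , 156.56]), array([254.63, 163.97]), array([247.97, 157.86]), array([251.86, 159.7 ]))
[ 0.28573022  0.84237247 -0.45691012] [array([ 2.52, -0.45]), array([-0.88, -1.13])]
[ 0.1287082   0.17491736 -0.97613427]
145 [(97, 102, 109), (94, 98, 106), (95, 101, 108), (97, 104, 109), (102, 108, 116), (105, 112, 119), (108, 114, 121), (110, 117, 123), (112, 118, 126), (115, 121, 129), (116, 122, 130), (115, 123, 129)]
146 [(81, 87, 91), (97, 104, 111), (105, 113, 120), (105, 115, 122), (104, 111, 119), (109, 116, 124), (106, 112, 119), (108, 115, 122), (108, 115, 123), (109, 117, 125), (109, 119, 125), (128, 133, 138)]
147 [(80, 84, 91), (84, 90, 96), (91, 98, 104), (107, 113, 121), (115, 121, 129), (116, 116, 121), (128, 117, 112), (123, 115, 113), (110, 111, 113), (127, 129, 134), (154, 155, 158), (169, 167, 165)]
148 [(111, 120, 126), (92, 100, 105), (95, 87, 87), (103, 69, 56), (63, 38, 32), (64, 38, 30), (99, 45, 27), (142, 62, 32), (144, 71, 43), (152, 107, 86), (165, 151,
[... 840 characters left out ...]
, (94, 37, 13), (100, 40, 14), (100, 39, 13), (102, 40, 12), (98, 53, 39), (98, 90, 91), (115, 123, 132)]
154 [(95, 102, 109), (88, 93, 98), (92, 96, 103), (95, 96, 100), (89, 81, 80), (93, 86, 83), (91, 78, 77), (89, 74, 70), (102, 97, 101), (112, 117, 124), (115, 123, 129), (115, 123, 130)]
155 [(93, 99, 106), (94, 102, 110), (99, 104, 111), (103, 110, 116), (102, 109, 115), (107, 112, 120), (107, 113, 119), (110, 115, 123), (112, 117, 125), (115, 120, 128), (117, 125, 131), (115, 124, 130)]
156 [(75, 80, 86), (87, 93, 99), (98, 107, 114), (109, 118, 124), (115, 123, 131), (112, 120, 128), (114, 123, 131), (113, 121, 130), (117, 125, 133), (115, 125, 132), (117, 126, 134), (127, 136, 144)]
```

The probe and its prediction agree in the side view: shaft centre column 233.6, tip row about 143.8. The ring outline agrees with (0.562, 0.3195) to within about 1 mm. Next I trim the position above the ring.

Call:
servo_tool:
  moves:
    - [[0.002, -0.005, -0.014, 0.25, -0.36, 0.2, 0.5], [0, 0, 0, 0.24, -0.36, 0.2, 0.5], [0, 0, 0, 0, 0, 0, 0.5], [0, 0, 0, 0, 0, 0, 0.5]]

```text
time: 10.6
ee_pos: [0.5631, 0.3206, 0.3362]
tcp_rot: [180.0, -0.2, 40.0]
wrist_force: [-0.4, 0.2, -1.6]
opening: 0.0184
```

```bash
sed -i 's/\.5625,\.320,/.562,.3195,/' look.py; python3 look.py 6 .325
```

```text
t 10.6 rot [ 0.0002 -0.0038  0.0007] shift cm [-0.155  0.014  1.12 ] q [ 29.6  25.   46.6 111.4   0.  169.6] F [-0.4  0.2 -1.6] pos [0.5631 0.3206 0.3362] [179.99  -0.22  40.04] op 0.0184
0.0445 [0.5631 0.3206 0.2916] side px [232.04 116.83]
0.1 [0.5633 0.3207 0.2361] side px [232.41 130.83]
0.1425 [0.5634 0.3208 0.1936] side px [232.68 141.25]
0.1485 [0.5634 0.3208 0.1876] side px [232.71 142.71]
```

View pics/c6.png

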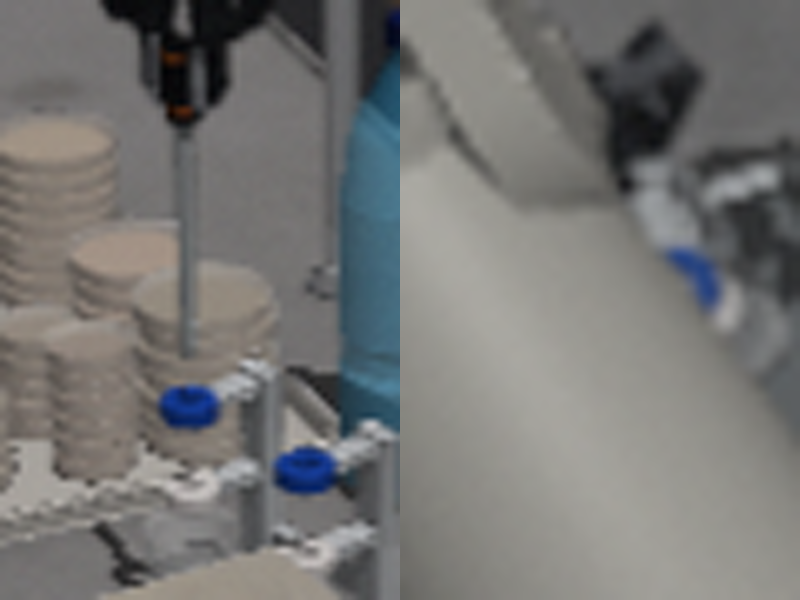

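```bash
python3 -c "
from h import *
s=cv2.imread('pics/side6.png')
for y in (120,126,133,136,139,141,142,143,144,150,151,152): print(y,s[y,225:242].mean(axis=1).astype(int))
"
```

```text
120 [111 115 114 115 117 113  98  98 107 107 116 114 114 115 115 117 116]
126 [147 146 148 147 147 146 129  95 109 111 118 116 115 116 115 113 113]
133 [139 141 141 137 137 138 121  89 108 119 134 138 137 136 136 138 137]
136 [ 94 122 138 136 135 135 123  95 107 119 136 137 135 137 137 137 137]
139 [114  84  91  98  99 105 100  90 106 115 119 122 121 124 123 121 118]
141 [125 122  89  91  99 102  95  86 108 124 130 129 122 124 122 125 122]
142 [ 91 116 117 108 101  99  96  84  93 105 120 122 123 123 123 126 119]
143 [ 91  83 100 113 123 121 114  84  93 103 111 115 117 125 133 137 123]
144 [102  80  86  94  99 109 119 119 119 121 123 125 130 127 125 132 171]
150 [108  87  84  87  69  74  68  59  56  63  74  72  86 108 118 108  70]
151 [111 102  94  76  47  53  62  71  73  73  69  54  70 105 119 109  72]
152 [103  88 105  97  56  41  47  53  53  55  55  49  70 109 121 107  75]
```

Call:
servo_tool:
  moves:
    - [[0, -0.004, 0, -0.1, 0.03, 0.5, 0.5], [0, 0, 0, 0, 0, 0.5, 0.5], [0, 0, 0, 0, 0, 0.5, 0.5], [0, 0, 0, 0, 0, 0, 0.5], [0, 0, 0, 0, 0, 0, 0.5]]

```text
time: 11.12
ee_pos: [0.5624, 0.3195, 0.3188]
tcp_rot: [180.0, 0.1, 40.0]
wrist_force: [0.1, 0.6, -1.4]
opening: 0.0186
```

```bash
sed -i 's/\.562,\.3195,/.5625,.3197,/' look.py; python3 look.py 7 .31
```

```text
t 11.12 rot [0.0001 0.0018 0.0007] shift cm [ 0.022 -0.004  0.88 ] q [ 29.6  23.7  42.8 109.2  -0.  169.6] F [ 0.1  0.6 -1.4] pos [0.5624 0.3195 0.3188] [1.7999e+02 1.0000e-01 4.0040e+01] op 0.0186
0.0445 [0.5624 0.3196 0.2745] side px [232.05 121.31]
0.1 [0.5623 0.3195 0.219 ] side px [232.37 135.21]
0.1425 [0.5623 0.3195 0.1765] side px [232.61 145.56]
0.1485 [0.5623 0.3195 0.1705] side px [232.64 147.  ]
```

View pics/c7.png

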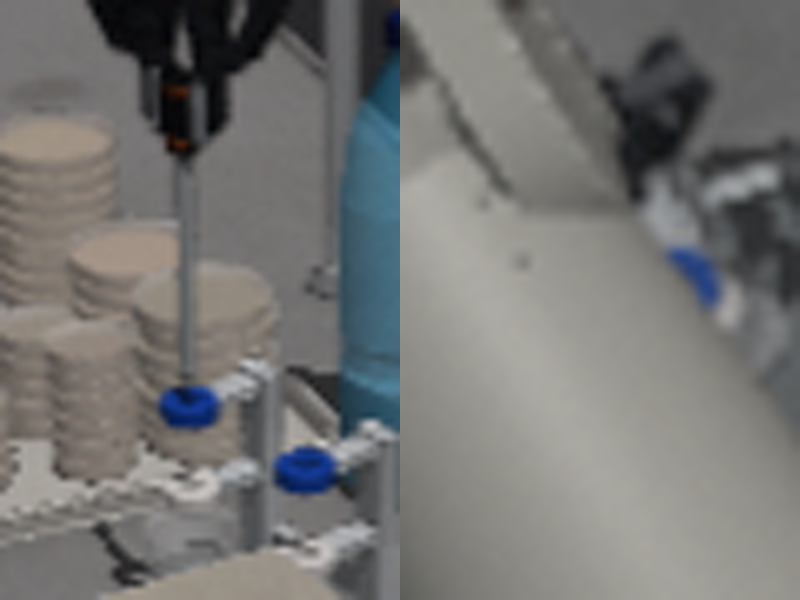

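Tip sits directly over the mouth at crop (186,390), with the ring at (190,400). A hair to the right (+x), then down into the ring.

Call:
servo_tool:
  moves:
    - [[0, 0.001, 0, 0.06, 0.03, 0.4, 0.5], [0, 0, 0, 0, 0, 0.4, 0.5], [0, 0, 0, 0, 0, 0.4, 0.5], [0, 0, 0, 0, 0, 0.4, 0.5], [0, 0, 0, 0, 0, 0, 0.5], [0, 0, 0, 0, 0, 0, 0.5]]

```text
time: 11.72
ee_pos: [0.5632, 0.3197, 0.3015]
tcp_rot: [180.0, -0.0, 40.0]
wrist_force: [0.0, 0.4, -0.5]
opening: 0.0186
```

```bash
python3 look.py 8 .29
```

```text
t 11.72 rot [ 0.0002 -0.0001  0.0006] shift cm [-0.058 -0.045  1.153] q [ 29.6  22.5  39.1 106.6  -0.  169.6] F [ 0.   0.4 -0.5] pos [0.5632 0.3197 0.3015] [ 1.7999e+02 -1.0000e-02  4.0030e+01] op 0.0186
0.0445 [0.5633 0.3197 0.2572] side px [232.37 125.64]
0.1 [0.5633 0.3197 0.2017] side px [232.7  139.39]
0.1425 [0.5634 0.3197 0.1592] side px [232.95 149.63]
0.1485 [0.5634 0.3197 0.1532] side px [232.99 151.05]
```

View pics/c8.png

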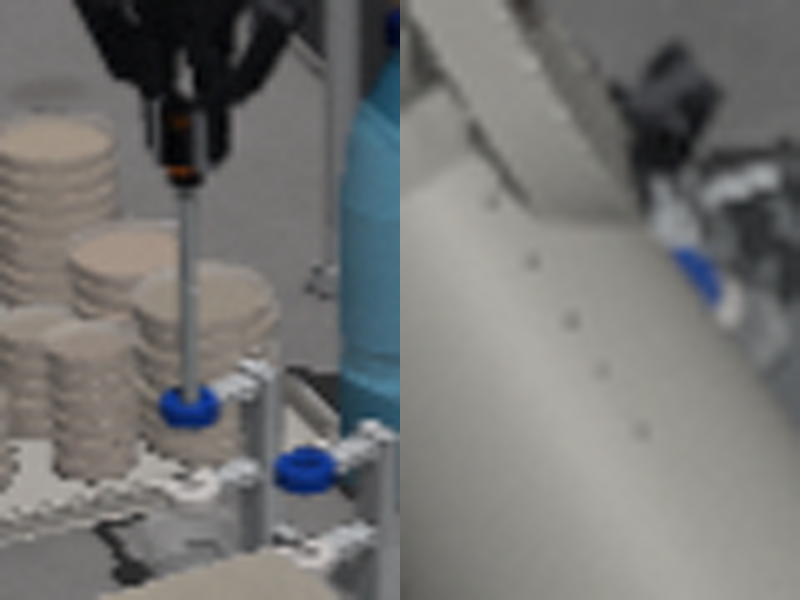

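The tip is inside the blue ring with no contact force. Continue down to just above the lower ring.

Call:
servo_tool:
  moves:
    - [[0, 0, 0, -0.03, -0.01, 0.5, 0.5], [0, 0, 0, 0, 0, 0.5, 0.5], [0, 0, 0, 0, 0, 0.5, 0.5], [0, 0, 0, 0, 0, 0.5, 0.5], [0, 0, 0, 0, 0, 0.5, 0.5], [0, 0, 0, 0, 0, 0.4, 0.5], [0, 0, 0, 0, 0, 0, 0.5], [0, 0, 0, 0, 0, 0, 0.5]]

```text
time: 12.48
ee_pos: [0.5629, 0.3196, 0.2692]
tcp_rot: [180.0, 0.0, 40.0]
wrist_force: [-0.0, 0.2, -1.1]
opening: 0.0184
```

```bash
python3 look.py 9 .2635
```

```text
t 12.48 rot [0.0002 0.     0.0006] shift cm [-0.022 -0.034  0.567] q [ 29.6  20.6  32.9 102.2  -0.  169.6] F [-0.   0.2 -1.1] pos [0.5629 0.3196 0.2692] [179.99   0.    40.04] op 0.0184
0.0445 [0.563  0.3196 0.2249] side px [232.5  133.72]
0.1 [0.563  0.3196 0.1694] side px [232.82 147.22]
0.1425 [0.5631 0.3196 0.1269] side px [233.07 157.27]
0.1485 [0.5631 0.3196 0.1209] side px [233.1  158.68]
```

View pics/c9.png

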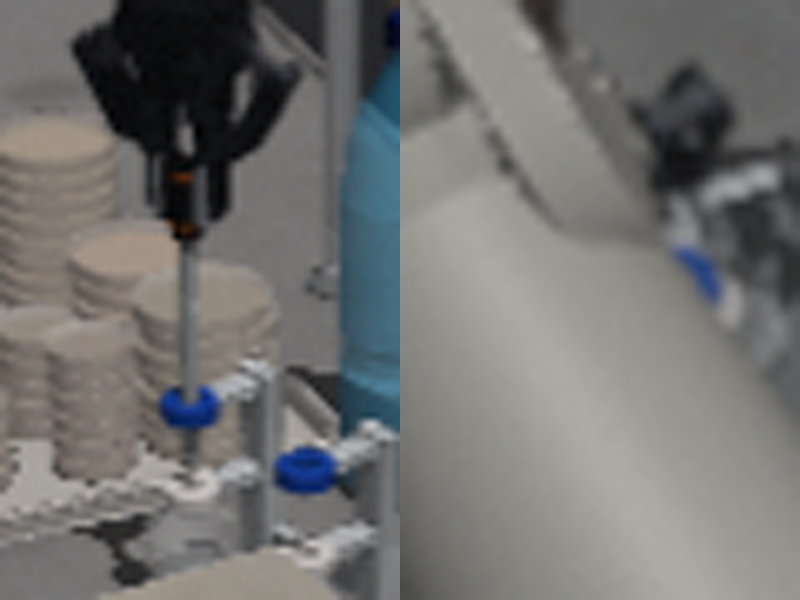

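The tip shows below the blue ring at crop (190,460), centred over the white ring at (192,487). Continue in small steps.

Call:
servo_tool:
  moves:
    - [[0, 0, 0, 0, 0, 0.4, 0.5], [0, 0, 0, 0, 0, 0.4, 0.5], [0, 0, 0, 0, 0, 0.4, 0.5], [0, 0, 0, 0, 0, 0.4, 0.5], [0, 0, 0, 0, 0, 0.4, 0.5], [0, 0, 0, 0, 0, 0.3, 0.5], [0, 0, 0, 0, 0, 0, 0.5], [0, 0, 0, 0, 0, 0, 0.5]]

```text
time: 13.25
ee_pos: [0.5631, 0.3198, 0.2442]
tcp_rot: [180.0, -0.1, 40.0]
wrist_force: [0.3, -0.3, -0.6]
opening: 0.0188
```

```bash
python3 look.py 10 .1935
```

```text
t 13.25 rot [ 0.0003 -0.0009  0.0007] shift cm [-0.056 -0.038  5.07 ] q [ 29.6  19.6  28.6  99.   -0.  169.6] F [ 0.3 -0.3 -0.6] pos [0.5631 0.3198 0.2442] [ 1.7998e+02 -5.0000e-02  4.0040e+01] op 0.0188
0.0445 [0.5633 0.3198 0.1999] side px [232.69 139.82]
0.1 [0.5633 0.3198 0.1444] side px [233.02 153.13]
0.1425 [0.5634 0.3199 0.1019] side px [233.26 163.03]
0.1485 [0.5634 0.3199 0.0959] side px [233.3  164.41]
```

View pics/c10.png

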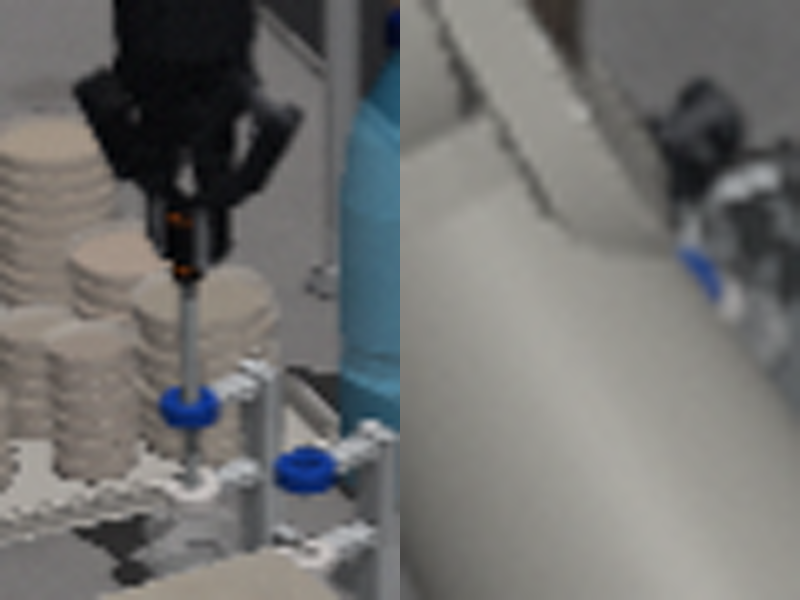

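The tip has entered the white ring, again without force. Now the final descent.

Call:
servo_tool:
  moves:
    - [[0, 0, 0, -0.05, -0.03, 0.4, 0.5], [0, 0, 0, 0, 0, 0.45, 0.5], [0, 0, 0, 0, 0, 0.45, 0.5], [0, 0, 0, 0, 0, 0.45, 0.5], [0, 0, 0, 0, 0, 0.45, 0.5], [0, 0, 0, 0, 0, 0.45, 0.5], [0, 0, 0, 0, 0, 0, 0.5]]

```text
time: 13.93
ee_pos: [0.5627, 0.3198, 0.2153]
tcp_rot: [180.0, -0.1, 40.0]
wrist_force: [-1.0, 0.7, -1.5]
opening: 0.0182
```

```bash
python3 look.py 11 .1935
```

```text
t 13.93 rot [ 0.0005 -0.0017  0.0007] shift cm [-0.027 -0.009  2.18 ] q [ 29.6  18.5  24.1  95.5  -0.  169.6] F [-1.   0.7 -1.5] pos [0.5627 0.3198 0.2153] [ 1.7997e+02 -1.0000e-01  4.0040e+01] op 0.0182
0.0445 [0.563  0.3199 0.1718] side px [232.76 146.62]
0.1 [0.5631 0.32   0.1163] side px [233.11 159.71]
0.1425 [0.5632 0.32   0.0738] side px [233.36 169.46]
0.1485 [0.5632 0.32   0.0678] side px [233.39 170.81]
```

Call:
servo_tool:
  moves:
    - [[0, -0.002, 0, 0, 0, 0.4, 0.5], [0, 0, 0, 0, 0, 0.45, 0.5], [0, 0, 0, 0, 0, 0.45, 0.5], [0, 0, 0, 0, 0, 0.45, 0.5], [0, 0, 0, 0, 0, 0.25, 0.5], [0, 0, 0, 0, 0, 0, 0.5], [0, 0, 0, 0, 0, 0, 0.5], [0, 0, 0, 0, 0, 0, 0.5]]

```text
time: 14.7
ee_pos: [0.563, 0.3199, 0.1945]
tcp_rot: [180.0, -0.1, 40.0]
wrist_force: [-0.1, -0.3, -1.0]
opening: 0.0184
```

```bash
python3 look.py 12 .1935; python3 -c "
from h import *
s=cv2.imread('pics/side12.png')
cv2.imwrite('pics/c12.png',cv2.resize(s[110:200,200:290],None,fx=6.6,fy=6.6,interpolation=2))"
```

```text
t 14.7 rot [ 0.0008 -0.001   0.0007] shift cm [-0.056 -0.017  0.103] q [ 29.6  18.2  21.3  93.1  -0.  169.6] F [-0.1 -0.3 -1. ] pos [0.563  0.3199 0.1945] [ 1.7996e+02 -6.0000e-02  4.0040e+01] op 0.0184
0.0445 [0.5632 0.32   0.1502] side px [232.94 151.74]
0.1 [0.5633 0.32   0.0947] side px [233.27 164.68]
0.1425 [0.5634 0.32   0.0522] side px [233.52 174.31]
0.1485 [0.5634 0.32   0.0462] side px [233.55 175.65]
```

View pics/c12.png

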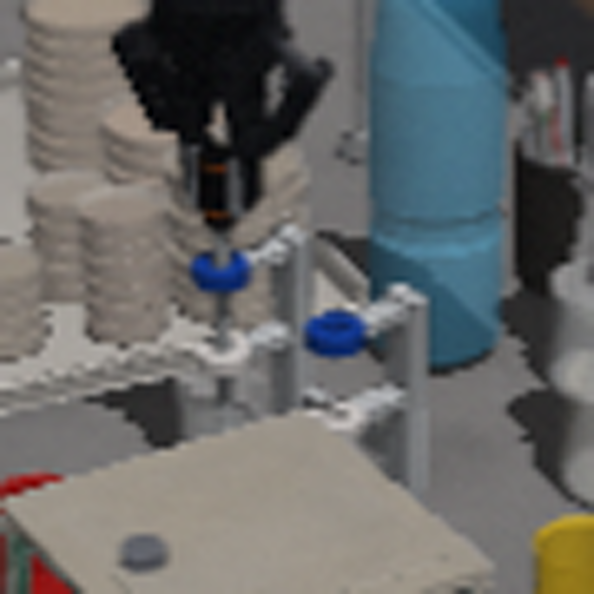

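The shaft runs through the blue ring at crop (220,270) and the white ring at (222,352), then down into the clear beaker, where it is seen at (225,400). The handle is above the upper ring and the contact force is negligible.

```bash
python3 -c "
from workcell import bot
print(bot.job_done())"
```

```text
the job is handed in; nothing more can be done
None
```

I lifted the probe out of its holder by the handle and carried it over the balance. It then went down through the left upper and lower rings, the side with the open beaker, and I handed the job in at about 14.8 s with the gripper still holding it.

- **Position:** the tool was vertical to within 0.1°. From the arm's pose, the tip is at about z = 0.046 m, roughly half-way down the beaker. The bottom of the handle is about 24 mm above the upper ring.
- **Contact:** the wrist force stayed under about 2 N at every reading. The final side picture shows the shaft through both rings and in the beaker, which still stands under the left rings.
- **Not confirmed:** the arm blocked the top camera at the end, so the final alignment rests on the side view, the arm's pose and the force readings. The balance hides the bottle in the side view, so I did not check it directly, but nothing went near it.
- **Went wrong:** early on, before I had the probe, the last joint reached its 180° limit during a turn. The tool swung off its path without touching anything, and I corrected it.

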